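# Load and close a leaf drill jig by pushing

### The arm

A 6-joint arm with a two-finger parallel gripper is mounted at the origin on a cart in front of the work surface, level with it; the furniture and walls round the work are solid. World frame = base frame: x ahead of the robot, y to its left, z up, the work surface at z = 0. Lengths are in m, angles in rad, forces in N, time in s.
With the tool pointing down it reaches from about 0.425 to 0.95 m from the base axis. Payload 3.5 kg.
Tool frame: the origin (TCP) lies at the very end of the fingers, on their centre line; the grasp point (between the pads) lies 19 mm behind it; z points along the fingers, y is the direction in which the jaws open and shut (so a half turn about z gives the same grasp; the last joint's range is limited). The gripper opens to 85 mm and grips with 20 to 120 N. Pads are 22 mm wide; open, the fingers measure 114 mm over their backs; the gripper's body (76 mm by 85 mm) begins 54 mm behind the grasp point. The pads swing forward as they close: fully open they stand 13 mm farther back than shut.
Start: joints at [-1.386, 0.286, 1.577, -0, 1.279, -0.15], TCP at [0.222, -0.637, 0.231] pointing down, gripper open.
Joint ranges: [-2.77, 2.77], [-0.9, 2.22], [0.21, 2.48], [-1.53, 4.67], [0.24, 2.81], [-2.84, 2.84]. Speed limits (rad/s): [2.79, 2.79, 3.14, 3.14, 3.14, 3.14].

### API

Orientations are given as [roll, pitch, yaw] about the fixed x, y, z axes, in that order (R = Rz(yaw) Ry(pitch) Rx(roll)).
In Python, from cell import r gives the robot as it stands.
- The arm moves only by the tool drive_tool, never from a script. Its argument "series" is a list of rows, each an object with "linear": the shift along the world's x, y, z in m, a list of three; "dr": the turn, a rotation vector about the world's x, y, z in rad, a list of three; "grip": the finger opening in m, from 0 to 0.0854. In form: [{"linear": [dx, dy, dz], "dr": [rx, ry, rz], "grip": grip}, ...]. A call has 1 to 12 rows; each row is the pose to reach, as a shift and turn from the pose commanded when the call began; what a row does not reach only later rows make up. A row lasts 1/8 s, in which the tool goes at most 62.5 mm and 10.7 degrees, less where a joint would pass 70% of its speed; a pose out of reach is approached as far as the arm can. A call with a gripper value outside its range is refused whole. The fingers move at their own pace and stop on an object; the grip force is fixed at half the most. Time passes only in rows, so rows that repeat a pose let the fingers close. It gives the time, the measured TCP pose, the force and the opening at its end, in the units of the state.
- r.sense(): the state, without advancing time (a new reading comes with each control period).
- r.read_camera(name): name is "scene" or "top" or "wrist"; returns (picture, depth): 420x560x3 uint8, red, green, blue; 420x560 float32, m along the optical axis (not along the pixel's ray), 0 where there is no reading.
- r.camera_info(name): a dict with "K" (3x3 intrinsics, pixels), "rvec" (rotation vector, rad) and "tvec" (3), from world to camera coordinates, as OpenCV has them. Camera axes: x right, y down, z forward; pixel columns grow to the right and rows downward; lengths in m; the calibration is good to about 2 mm. A picture is of the moment at which its call begins: read the wrist's pose just before it. camera_info takes no time and is no camera call; for the wrist camera it gives the pose at the moment of the call.
- r.finish_job(): hands the job in, once; it reports no verdict.
Trained networks look in the newest picture that a camera, given by its name, has taken for a name from the list of things; names that differ only in an ending like _2 or _b are one class to them, and where a whole thing is asked for, a point or a joint stands for the part that bears it (a point fixed in the world has none). Each returns a list of dicts, best first, with "score" (0 to 1); they miss things now and then, are a little off and sometimes report something else, mostly with a low value. They report only what shows in the picture. A call takes as long as a camera call. They do not tell look-alikes from the thing itself.
- r.recognise(thing, camera): "bbox" ([left, top, right, bottom] in pixels, round what is visible of it).
- r.masks_of(thing, camera): "mask" (420x560 bool, what is visible of it) and "bbox" ([left, top, right, bottom] in pixels, round what is visible of it).
- r.pinpoint(thing, camera): "pixel" ([column, row] in pixels: a listed point, or the origin of a listed thing).
The state is a dict: "time": time; "joints": joint angles; "dq": joint speeds; "tau": joint torques, N m; "tool_pos": TCP position; "tool_rot": TCP orientation; "force": force on the tool from outside, world axes, zero at the start; "wrist_torque": the same for the moment, N m; "grip_width": opening from 0.0 (shut) to 1.0 (fully open).
Only numpy, scipy, OpenCV 4.12 (cv2) and the standard library are available. Lean on these libraries where they do the work, as an engineer would, in place of code of your own. Each camera call takes 0.05 s, during which the arm holds its last target.

### The job

Get the drill jig ready for drilling, using only pushes of the fingertips: push the wooden block along its channel until it is fully home against the end stop, then push the open bush plate over from behind so that it flips shut over the block, and last push the leaning latch upright until its hook is fully over the plate's tongue. Do not pick up or lift the block, leave the jar, the oil can and the dark offcut where they stand, and finish clear of everything.

Things in the scene. Friction and masses are not known exactly. Their poses are not given: they have to be found in the camera images.
- jig: Steel drill jig screwed fast to the bench; base plate 140 mm (jig x) by 190 mm (jig y, -112 to +78 mm), 16 mm thick. Origin on the bench below the middle of the seated block. Jig +y runs along the channel to the end stop, +x (away from the robot) to the plate's hinge, -x to the latch, z up. All coordinates below called 'jig' are in this frame.
- end_stop (a point): Middle of the end stop's face towards the block, jig (0, +55, 32) mm: a steel bar across the channel, top at z = 42 mm. The channel floor is the base's top, z = 16 mm; its two side rails (inner faces at x = -24 and +24 mm, tops at z = 32 mm) run from y = -77 to +55 mm; the -y end is open.
- blank_center (a point): Centre (half-way up) of the plain pale wooden block lying in the channel, 45 x 110 x 32 mm (110 mm along the channel), about 0.1 kg; it stands 16 mm proud of the rails with 1.5 mm play to each and slides freely when its rear end is pushed. It starts 20 to 50 mm short of the end stop; home, its centre is at jig (0, 0, 32) mm.
- leaf_hinge (a point): Middle of the bush plate's hinge axis, jig (+50, 0, 55.5) mm; the axis runs along jig y. The hinge is light (under 0.1 N m moves the plate): pushed about 0.3 rad past upright, the plate falls shut by itself, slowed, in about 1 to 2 s. With the latch upright the plate cannot shut.
- leaf (a joint): Angle of the hinged steel bush plate, 76 mm wide along the hinge, 10 mm thick, 0.25 kg, reaching 90 mm from the hinge axis; a 26 mm wide tongue in the middle of its free edge reaches 104 mm. 0 = shut, level over the block; 1.57 = upright; 2.0 = fully open, leaning back away from the block. It starts at rest at about 2.0.
- leaf_edge (a point): Middle of the bush plate's free edge (half-way through its thickness), 90 mm from the hinge axis; the tongue sticks out 14 mm beyond it. Two raised drill bushes, 18 mm wide and 4 mm high, sit on the side that is uppermost when shut, which is the back while it stands open.
- latch (a joint): Angle of the hook latch: a steel arm 18 mm wide, 8 mm thick, on a pivot along jig y at jig (-62, 0, 23) mm, reaching 48 mm from it, with a hook at the top that points to the block. 0 = upright at its stop, hook over the tongue of the shut plate; positive = leaning out to jig -x. It starts at 0.35 to 0.6 and stays where it is left (friction 0.04 N m, about 1 N at its top).
- latch_pad (a point): Middle of the outer face of the latch's black thumb pad (24 mm wide, 10 mm high), 43.5 mm along the arm from the pivot; with the latch upright it lies at jig (-71.5, 0, 66.5) mm.
- screw_jar: White screw-top jar with a red lid, diameter 63 mm, 87 mm high, standing beside the end-stop end of the jig; a bystander. Origin at the centre of its underside.
- oil_can: Green oil can, base 68 mm wide, 188 mm high with its thin spout, standing on the bench beyond the jar; a bystander. Origin at the centre of its underside.
- offcut: Dark wooden offcut, 50 x 75 x 51 mm, on the bench past the open end of the channel; a bystander, not the block to be drilled. Origin at the centre of its underside.
Not all that is in view belongs to the job. What is shaped like the part that bears blank_center but orange or yellow is not meant.

How it is judged:
By the outcome, as a careful person would: the job done as asked, in the order asked, and still so for the second after the job is handed in, with the robot touching nothing.
It also fails if it takes over 48 s, if anything falls off the work surface, if the arm or the gripper's body presses on something with over 40 N, if the wrist force passes 120 N, or if a joint passes its speed limit or range.

## Working session

There is one attempt and no reset: what is moved stays moved. The work goes in short steps, Python scripts to look and compute and a tool call to move; the robot and the scene stay as the last step left them, time stands still between calls to the robot, and variables do not carry over. Pictures are saved under pics/ and viewed, and the job is handed in when it is done.

Besides the shell and the picture viewer there is one more tool, called after "Call:" by a JSON object that holds its "fn" and its "kwargs". drive_tool: Moves the arm, as the interface text tells. Its arguments: {"type":"object","properties":{"series":{"type":"array","items":{"type":"object","properties":{"linear":{"type":"array","items":{"type":"number"}},"dr":{"type":"array","items":{"type":"number"}},"grip":{"type":"number"}}}}},"required":["series"]}

```bash
ls; mkdir -p pics
cat > h.py <<'E'
import numpy as np,cv2
from cell import r
def cam(n):
    i=r.camera_info(n);K=np.array(i['K']);R=cv2.Rodrigues(np.array(i['rvec'],float))[0];t=np.array(i['tvec'],float).ravel();return K,R,t
def onplane(n,px,z):
    K,R,t=cam(n);d=R.T@np.linalg.inv(K)@np.array([px[0],px[1],1.]);c=-R.T@t
    return c+d*(z-c[2])/d[2]
def cloud(n,D):
    K,R,t=cam(n);v,u=np.mgrid[:D.shape[0],:D.shape[1]]
    P=np.stack([(u-K[0,2])/K[0,0]*D,(v-K[1,2])/K[1,1]*D,D],-1)
    return (P-t)@R
def proj(n,P):
    K,R,t=cam(n);p=(R@np.array(P)+t);p=K@p;return p[:2]/p[2]
def save(im,f): cv2.imwrite('pics/'+f,cv2.cvtColor(im,cv2.COLOR_RGB2BGR))
E
python3 - <<'E'
from h import *
s=r.sense();print({k:np.round(v,3).tolist() for k,v in s.items()})
for n in ['scene','top']:
    im,D=r.read_camera(n);save(im,n+'1.png');np.save(n+'1.npy',D)
    for p in ['end_stop','blank_center','leaf_hinge','leaf_edge','latch_pad','jig','screw_jar','oil_can','offcut']:
        o=r.pinpoint(p,n);print(n,p,[(np.round(a['pixel'],1).tolist(),round(a['score'],2)) for a in o[:3]])
E
```

```text
pics
{'time': 0.0, 'joints': [-1.386, 0.287, 1.578, -0.0, 1.279, -0.15], 'dq': [-0.0, -0.002, -0.0, 0.001, -0.001, -0.001], 'tau': [0.0, -40.598, -29.263, -0.0, 0.006, -0.0], 'tool_pos': [0.222, -0.637, 0.23], 'tool_rot': [-3.139, -0.0, 0.335], 'force': [-0.57, 0.278, -0.175], 'wrist_torque': [-0.013, 0.023, -0.023], 'grip_width': 0.997}
scene end_stop [([220.6, 260.3], 0.81)]
scene blank_center [([181.5, 211.6], 0.98), ([251.4, 239.8], 0.84), ([339.4, 275.8], 0.8)]
scene leaf_hinge [([225.7, 228.6], 0.79)]
scene leaf_edge [([216.1, 194.2], 0.92)]
scene latch_pad [([265.5, 270.9], 0.58), ([174.6, 305.3], 0.39)]
scene jig [([240.6, 256.1], 0.95), ([250.5, 238.4], 0.58)]
scene screw_jar [([178.4, 308.9], 0.89)]
scene oil_can [([148.9, 277.4], 0.64)]
scene offcut [([329.0, 202.1], 0.58)]
top end_stop [([213.1, 211.8], 0.76)]
top blank_center [([237.9, 141.0], 0.78), ([271.5, 301.8], 0.64), ([247.5, 218.7], 0.57)]
top leaf_hinge []
top leaf_edge [([239.5, 168.7], 0.64), ([223.3, 252.2], 0.43), ([165.2, 204.0], 0.33)]
top latch_pad [([175.3, 167.2], 0.57), ([225.5, 249.9], 0.5)]
top jig [([236.5, 216.5], 0.65)]
top screw_jar [([166.5, 203.5], 0.69)]
top oil_can [([175.1, 169.3], 0.56)]
top offcut [([337.4, 243.0], 0.58)]
```

View pics/scene1.png

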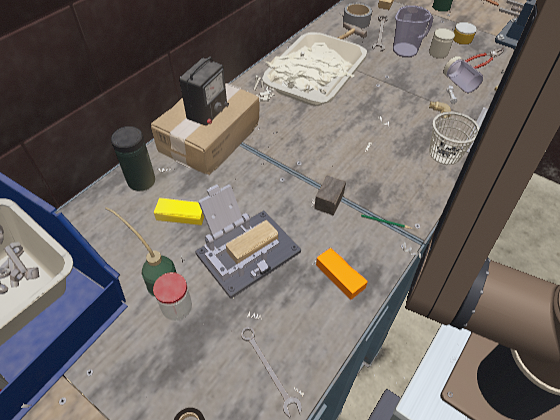

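View pics/top1.png

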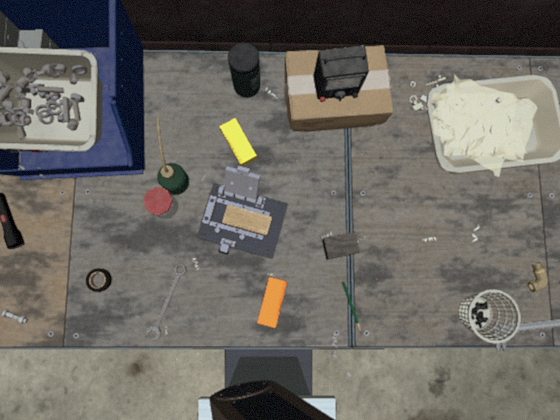

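Run:
```python
from h import *
for n,c in [('scene',(150,160,330,330)),('top',(130,130,370,340))]:
    D=np.load(n+'1.npy');im=cv2.imread(f'pics/{n}1.png')
    x0,y0,x1,y1=c;cv2.imwrite(f'pics/{n}1c.png',cv2.resize(im[y0:y1,x0:x1],None,fx=3.2,fy=3.2,interpolation=cv2.INTER_CUBIC)[:600,:800])
    P=cloud(n,D);print(n,'cam',np.round(-cam(n)[1].T@cam(n)[2],3))
    for nm,q in ([('blank',(251.4,239.8)),('off',(329,200)),('stop',(220.6,260.3))] if n=='scene' else [('blank',(247.5,218.7)),('stop',(213,211.8)),('off',(341,245)),('jar',(158,201)),('edge',(239.5,168.7)),('tbl',(150,250))]):
        print(nm,np.round(P[int(q[1]),int(q[0])],4))
P=cloud('top',np.load('top1.npy'))
sub=P[170:270,190:300].reshape(-1,3)
print(np.histogram(sub[:,2],bins=np.arange(-.01,.2,.005)))
for lo,hi,nm in [(.010,.022,'base'),(.042,.054,'block')]:
    m=((P[...,2]>lo)&(P[...,2]<hi)).astype(np.uint8); m[:170]=0;m[270:]=0;m[:,:190]=0;m[:,300:]=0
    if nm=='block':
        n_,l,st,ce=cv2.connectedComponentsWithStats(m);k=l[219,247];m=(l==k).astype(np.uint8)
    pts=P[m>0][:,:2].astype(np.float32);print(nm,len(pts),np.median(P[m>0][:,2]),cv2.minAreaRect(pts))
```

```text
scene cam [0.19  0.467 0.849]
blank [0.5618 0.052  0.0466]
off [ 0.486  -0.1403  0.0491]
stop [0.5938 0.1202 0.0178]
top cam [ 0.428 -0.005  1.085]
blank [0.5641 0.05   0.0518]
stop [0.5852 0.1341 0.0173]
off [ 0.502  -0.17    0.0488]
jar [0.5966 0.2486 0.0903]
edge [0.6583 0.0631 0.1548]
tbl [0.4915 0.2848 0.0031]
(array([  34, 2893, 2753,   59,  616, 1534,  168,  128,  421,   91,  213,
        711,  204,   54,  149,  122,   73,   47,   49,   41,   58,   46,
         43,   45,   48,   52,   48,   53,   48,   95,   31,   17,    9,
          0,    0,    0,    0,    0,    0,    0,    0]), array([-0.01 , -0.005,  0.   ,  0.005,  0.01 ,  0.015,  0.02 ,  0.025,
        0.03 ,  0.035,  0.04 ,  0.045,  0.05 ,  0.055,  0.06 ,  0.065,
        0.07 ,  0.075,  0.08 ,  0.085,  0.09 ,  0.095,  0.1  ,  0.105,
        0.11 ,  0.115,  0.12 ,  0.125,  0.13 ,  0.135,  0.14 ,  0.145,
        0.15 ,  0.155,  0.16 ,  0.165,  0.17 ,  0.175,  0.18 ,  0.185,
        0.19 ,  0.195]))
base 2264 0.016280391780181765 ((0.5302919149398804, 0.07463867217302322), (0.19021549820899963, 0.2134963572025299), 74.68292999267578)
block 883 0.04830732243242309 ((0.5627015829086304, 0.052390314638614655), (0.11009588837623596, 0.04524081200361252), 74.45355224609375)
```

View pics/scene1c.png

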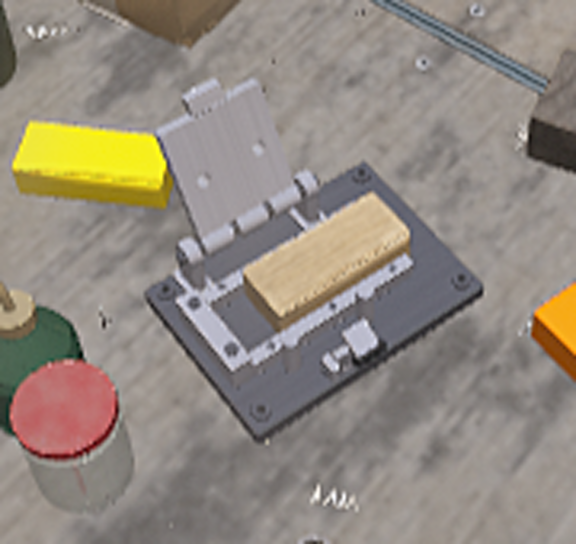

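View pics/top1c.png

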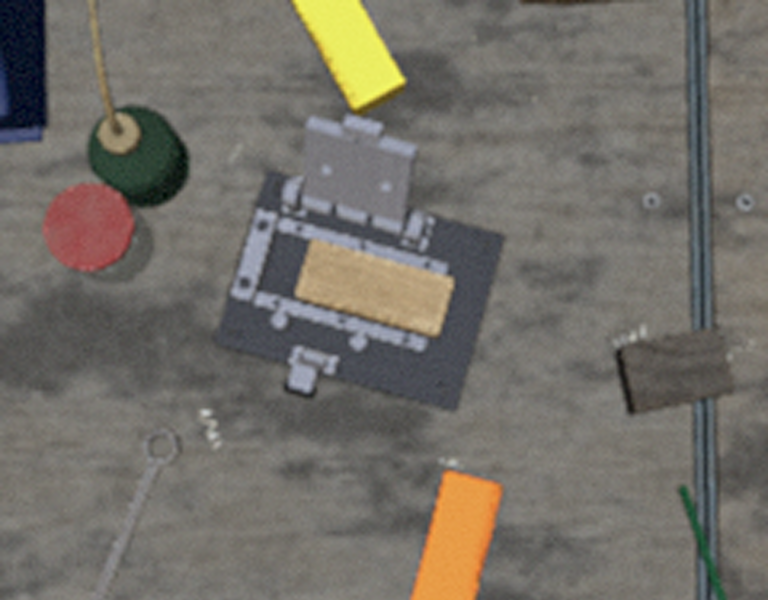

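Run:
```python
from h import *
c=[onplane('top',(130+a/3.2,130+b/3.2),.016)[:2] for a,b in [(268,172),(503,235),(457,409),(217,340)]]
c=np.array(c);print(np.round(c,4));
print('lens',[np.linalg.norm(c[i]-c[(i+1)%4]).round(4) for i in range(4)])
# jig coords of corners: (+70,+78),(+70,-112),(-70,-112),(-70,+78)
J=np.array([(70,78),(70,-112),(-70,-112),(-70,78)])/1000
def fit(J,c):
    a=J-J.mean(0);b=c-c.mean(0);th=np.arctan2((a[:,0]*b[:,1]-a[:,1]*b[:,0]).sum(),(a*b).sum())
    R=np.array([[np.cos(th),-np.sin(th)],[np.sin(th),np.cos(th)]]);return th,c.mean(0)-R@J.mean(0),R
th,o,R=fit(J,c);print('fit',th,np.degrees(th),o);print('res',np.round((c-(J@R.T+o))*1000,1))
P=cloud('top',np.load('top1.npy'))
q=P.copy();q[...,:2]=(P[...,:2]-o)@R
m=np.zeros(q.shape[:2],bool);m[160:275,185:305]=1
q=q[m]*1000
def rep(n,s):print(n,len(s),np.round(np.percentile(s,[2,50,98],axis=0),1).tolist())
rep('block',q[(q[:,2]>44)&(q[:,2]<54)&(abs(q[:,0])<30)&(q[:,1]<50)])
rep('stop',q[(q[:,2]>38)&(q[:,2]<46)&(abs(q[:,0])<30)&(q[:,1]>45)&(q[:,1]<80)])
rep('rails',q[(q[:,2]>29)&(q[:,2]<35)&(abs(q[:,0])>24)&(abs(q[:,0])<38)])
rep('base',q[(q[:,2]>13)&(q[:,2]<19)])
l=q[(q[:,0]<-45)&(q[:,2]>24)];rep('latch',l)
f=q[(q[:,0]>45)&(q[:,2]>65)];rep('leaf',f)
A=np.polyfit(f[:,0],f[:,2],1);print('leaf slope',A,np.pi/2+np.pi/2-np.arctan(A[0]))
S=cloud('scene',np.load('scene1.npy'));S[...,:2]=(S[...,:2]-o)@R
S=S[160:330,150:330].reshape(-1,3)*1000
rep('S block',S[(S[:,2]>44)&(S[:,2]<54)&(abs(S[:,0])<30)&(S[:,1]<50)])
rep('S latch',S[(S[:,0]<-45)&(S[:,0]>-110)&(abs(S[:,1])<30)&(S[:,2]>24)])
rep('S leaf',S[(S[:,0]>50)&(S[:,0]<110)&(abs(S[:,1])<50)&(S[:,2]>75)])
x=S[(S[:,0]>40)&(S[:,0]<120)&(abs(S[:,1])<38)&(S[:,2]>75)];A=np.polyfit(x[:,2],x[:,0],1);print('dx/dz',A,np.pi/2+np.arctan(A[0]))
y=S[(S[:,0]>105)&(S[:,0]<260)&(S[:,2]>15)&(S[:,2]<80)&(S[:,1]>-60)];rep('yellow',y)
T=cloud('top',np.load('top1.npy'));T[...,:2]=(T[...,:2]-o)@R;T*=1000
im=cv2.imread('pics/top1.png');h=cv2.cvtColor(im,cv2.COLOR_BGR2HSV)
for nm,l0,h0,mm in [('yel',22,35,(slice(110,170),slice(210,265))),('red',0,10,(slice(180,220),slice(135,180)))]:
    k=np.zeros(h.shape[:2],bool);k[mm]=(h[mm][...,0]>=l0)&(h[mm][...,0]<=h0)&(h[mm][...,1]>120);rep(nm,T[k])
    rep(nm+'W',cloud('top',np.load('top1.npy'))[k])
k=T[170:270,320:375];k=k[(k[...,2]>40)&(k[...,2]<60)];rep('offcut',k)
k=T[150:200,150:195];k=k[(k[...,2]>20)];rep('can+jar',k)
np.savez('jig.npz',th=th,o=o,R=R)
```

```text
[[ 0.6527  0.1341]
 [ 0.6051 -0.0454]
 [ 0.4731 -0.011 ]
 [ 0.524   0.1691]]
lens [np.float64(0.1857), np.float64(0.1364), np.float64(0.1871), np.float64(0.1333)]
fit -0.2650207877425105 -15.18457262087827 [0.56817867 0.07811702]
res [[-3.5 -1. ]
 [-1.3  2.9]
 [ 1.8  0.7]
 [ 3.  -2.7]]
block 848 [[-19.2, -79.0, 44.8], [1.6, -25.9, 48.4], [22.8, 26.2, 52.5]]
stop 150 [[-29.0, 58.5, 39.1], [-0.3, 65.5, 42.4], [28.8, 74.0, 45.2]]
rails 379 [[-32.7, -70.8, 29.4], [-24.3, -7.7, 32.0], [34.6, 56.2, 34.7]]
base 1885 [[-67.5, -106.5, 13.3], [-21.2, -37.0, 16.1], [67.7, 79.1, 18.8]]
latch 238 [[-113.3, -116.9, 25.6], [-75.5, -2.0, 66.3], [-46.1, 20.1, 1085.3]]
leaf 922 [[48.6, -35.1, 65.7], [71.1, 2.4, 111.8], [94.6, 40.2, 151.5]]
leaf slope [  1.96350741 -30.15766403] 2.041850433252523
S block 1083 [[-21.0, -263.1, 44.4], [0.8, -40.3, 47.9], [22.6, 23.9, 51.3]]
S latch 207 [[-90.3, -28.1, 24.8], [-74.1, 5.6, 62.1], [-46.0, 28.5, 72.2]]
S leaf 1202 [[53.9, -35.8, 76.6], [71.6, 2.4, 112.5], [91.5, 38.3, 149.5]]
dx/dz [ 0.4758686  18.11251346] 2.0149531214778515
yellow 882 [[133.4, 11.6, 16.3], [179.6, 51.9, 30.9], [226.2, 96.3, 34.4]]
yel 858 [[135.5, 1.4, 2.8], [180.5, 46.7, 31.8], [228.2, 92.9, 36.1]]
yelW 858 [[0.7, 0.0, 0.0], [0.8, 0.1, 0.0], [0.8, 0.1, 0.0]]
red 169 [[-41.7, 147.0, 77.8], [-14.8, 165.1, 86.5], [8.2, 202.1, 89.9]]
redW 169 [[0.6, 0.2, 0.1], [0.6, 0.2, 0.1], [0.6, 0.3, 0.1]]
offcut 687 [[-29.9, -292.3, 44.8], [1.5, -255.2, 50.1], [33.4, -218.3, 54.1]]
can+jar 1005 [[-13.1, 140.2, 25.6], [38.1, 165.7, 78.6], [78.0, 197.5, 155.6]]
```

Call:
{"fn": "drive_tool", "kwargs": {"series": [{"linear": [0.023, 0.05, 0.006], "dr": [0, 0, -0.05], "grip": 0}, {"linear": [0.046, 0.1, 0.012], "dr": [0, 0, -0.1], "grip": 0}, {"linear": [0.069, 0.15, 0.018], "dr": [0, 0, -0.15], "grip": 0}, {"linear": [0.092, 0.2, 0.024], "dr": [0, 0, -0.2], "grip": 0}, {"linear": [0.115, 0.25, 0.03], "dr": [0, 0, -0.25], "grip": 0}, {"linear": [0.138, 0.3, 0.036], "dr": [0, 0, -0.3], "grip": 0}, {"linear": [0.161, 0.35, 0.042], "dr": [0, 0, -0.35], "grip": 0}, {"linear": [0.184, 0.4, 0.048], "dr": [0, 0, -0.4], "grip": 0}, {"linear": [0.207, 0.45, 0.054], "dr": [0, 0, -0.45], "grip": 0}, {"linear": [0.23, 0.5, 0.06], "dr": [0, 0, -0.5], "grip": 0}, {"linear": [0.254, 0.55, 0.066], "dr": [0, 0, -0.55], "grip": 0}, {"linear": [0.278, 0.597, 0.07], "dr": [0, 0, -0.603], "grip": 0}]}}

```text
time: 2.5
tool_pos: [0.5004, -0.0387, 0.3021]
tool_rot: [3.141, -0.002, -0.27]
force: [0.4, -0.4, -0.2]
grip_width: -0.002
```

Run:
```python
from h import *
s=r.sense();print({k:np.round(v,3).tolist() for k,v in s.items()})
im,D=r.read_camera('wrist');save(im,'w1.png');np.save('w1.npy',D)
for n in ['end_stop','blank_center','latch_pad','leaf_hinge']:print(n,[(np.round(a['pixel'],1).tolist(),round(a['score'],2)) for a in r.pinpoint(n,'wrist')[:2]])
i=r.camera_info('wrist');np.savez('w1cam.npz',K=i['K'],rvec=i['rvec'],tvec=i['tvec'])
```

```text
{'time': 2.5, 'joints': [-0.279, -0.153, 1.911, -0.0, 1.382, 1.561], 'dq': [0.861, 0.338, -0.347, -0.005, 0.007, 1.277], 'tau': [-2.604, -26.032, -28.887, 0.059, 0.105, -0.677], 'tool_pos': [0.5, -0.039, 0.302], 'tool_rot': [3.141, -0.002, -0.27], 'force': [0.436, -0.421, -0.217], 'wrist_torque': [0.056, -0.081, -0.031], 'grip_width': -0.002}
end_stop [([128.4, 141.7], 0.8)]
blank_center [([199.6, 141.5], 0.86), ([283.4, 258.6], 0.81)]
latch_pad [([173.4, 221.3], 0.75)]
leaf_hinge [([159.9, 101.7], 0.83)]
```

View pics/w1.png

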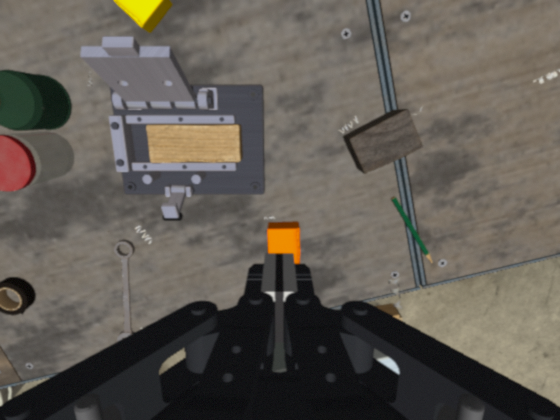

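Run:
```python
from h import *
z=np.load('jig.npz');
for k in range(3):
    c0=r.camera_info('wrist');im,D=r.read_camera('wrist')
s=r.sense();print(s['time'],s['tool_pos'],s['tool_rot'],np.abs(s['dq']).max())
c1=r.camera_info('wrist');print(np.array(c0['tvec']).ravel()-np.array(c1['tvec']).ravel())
save(cv2.resize(im[60:240,80:290],None,fx=3.3,fy=3.3,interpolation=cv2.INTER_CUBIC),'w2c.png')
W=cloud('wrist',D)
m=np.abs(W[...,2]-.048)<.005
n_,l,st,ce=cv2.connectedComponentsWithStats(m.astype(np.uint8));k=l[143,194];p=W[l==k]
print('block',len(p),cv2.minAreaRect(p[:,:2].astype(np.float32)),np.median(p[:,2]))
th=np.radians(-15.45);R=np.array([[np.cos(th),-np.sin(th)],[np.sin(th),np.cos(th)]])
o=z['o']+z['R']@[.0008,.0022]
q=W.copy();q[...,:2]=(W[...,:2]-o)@R;q=q[60:240,80:290].reshape(-1,3)*1000
def rep(n,s):print(n,len(s),np.round(np.percentile(s,[1,50,99],axis=0),1).tolist())
rep('block',q[(q[:,2]>44)&(q[:,2]<52)&(abs(q[:,0])<30)&(q[:,1]<40)])
rep('stop',q[(q[:,2]>39)&(q[:,2]<45)&(abs(q[:,0])<30)&(q[:,1]>45)&(q[:,1]<80)])
rep('base',q[(q[:,2]>13)&(q[:,2]<19)])
rep('rail-',q[(q[:,2]>29)&(q[:,2]<35)&(q[:,0]<-20)&(q[:,0]>-38)&(q[:,1]<40)])
rep('rail+',q[(q[:,2]>29)&(q[:,2]<35)&(q[:,0]>20)&(q[:,0]<38)&(q[:,1]<40)])
rep('latch',q[(q[:,0]<-48)&(q[:,2]>22)&(abs(q[:,1])<30)])
rep('leaf',q[(q[:,0]>50)&(q[:,2]>75)&(abs(q[:,1])<50)])
np.savez('jig2.npz',th=th,o=o,R=R);print(o)
```

```text
2.9 [ 0.49941719 -0.04159424  0.30114185] [ 3.14135952e+00  2.97229954e-04 -2.70014026e-01] 0.0036918609927022103
[-1.13238632e-04 -1.38340830e-05  1.18355608e-05]
block 3497 ((0.5622409582138062, 0.05035863444209099), (0.11034810543060303, 0.045120082795619965), 74.47016143798828) 0.0490964168766448
block 3463 [[-20.4, -84.8, 44.6], [2.6, -30.8, 49.1], [23.3, 22.6, 51.0]]
stop 605 [[-29.4, 53.8, 39.3], [0.8, 59.8, 42.8], [29.0, 69.6, 44.6]]
base 6696 [[-68.0, -112.5, 14.7], [-7.9, -61.6, 17.0], [69.5, 73.8, 18.8]]
rail- 744 [[-36.2, -76.9, 30.3], [-28.5, -20.5, 32.9], [-23.6, 38.6, 34.6]]
rail+ 766 [[25.1, -77.7, 30.8], [29.3, -19.0, 33.0], [33.3, 38.2, 34.7]]
latch 789 [[-90.5, -18.3, 23.2], [-68.1, -3.2, 45.2], [-53.9, 15.1, 73.6]]
leaf 3077 [[53.4, -39.0, 75.7], [69.4, -3.1, 109.6], [80.8, 36.2, 135.0]]
[0.56952698 0.08003066]
```

View pics/w2c.png

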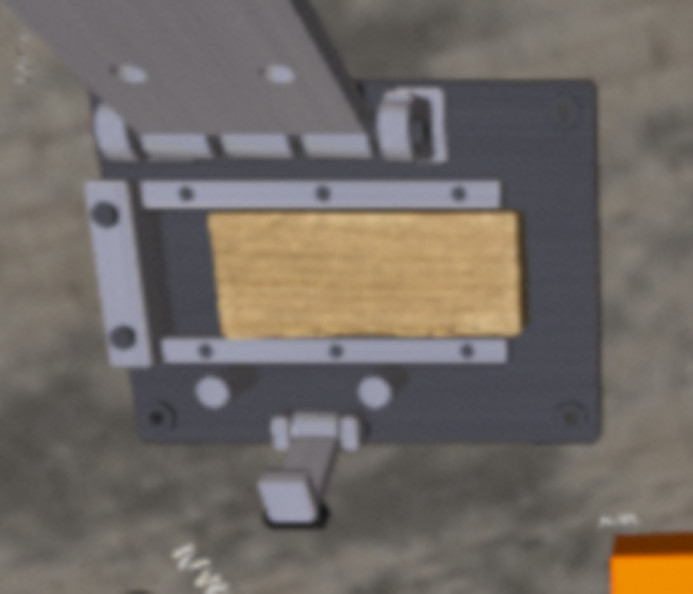

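Call:
{"fn": "drive_tool", "kwargs": {"series": [{"linear": [0.038, 0, 0], "dr": [0, 0, 0], "grip": 0}, {"linear": [0.038, 0, -0.055], "dr": [0, 0, 0], "grip": 0}, {"linear": [0.038, 0, -0.11], "dr": [0, 0, 0], "grip": 0}, {"linear": [0.038, 0, -0.165], "dr": [0, 0, 0], "grip": 0}, {"linear": [0.038, 0, -0.22], "dr": [0, 0, 0], "grip": 0}, {"linear": [0.038, 0, -0.255], "dr": [0, 0, 0], "grip": 0}, {"linear": [0.038, 0, -0.272], "dr": [0, 0, 0], "grip": 0}, {"linear": [0.038, 0, -0.272], "dr": [0, 0, 0], "grip": 0}, {"linear": [0.038, 0, -0.272], "dr": [0, 0, 0], "grip": 0}]}}

```text
time: 4.03
tool_pos: [0.5394, -0.0412, 0.0312]
tool_rot: [-3.142, -0.004, -0.269]
force: [0.5, 0.2, 0.4]
grip_width: 0.002
```

```bash
cat >> h.py <<'E'
TH=np.radians(-15.45);RJ=np.array([[np.cos(TH),-np.sin(TH)],[np.sin(TH),np.cos(TH)]]);OJ=np.array([.5693,.0792])
def st():
    s=r.sense();p=s['tool_pos'];j=(np.array(p[:2])-OJ)@RJ*1000
    print('t',round(s['time'],2),'tcp',np.round(p,4),'jig',np.round(j,1),'rot',np.round(s['tool_rot'],3),'F',np.round(s['force'],1),'Fjig',np.round(np.array(s['force'][:2])@RJ,1))
E
python3 -c "
from h import *
im,D=r.read_camera('scene');save(cv2.resize(im[160:330,140:360],None,fx=3.2,fy=3.2),'s2.png');st()"
```

```text
t 4.08 tcp [ 0.5395 -0.0411  0.0314] jig [   3.3 -123.9] rot [-3.142 -0.004 -0.268] F [-0.1 -0.4  1.4] Fjig [-0.  -0.4]
```

View pics/s2.png

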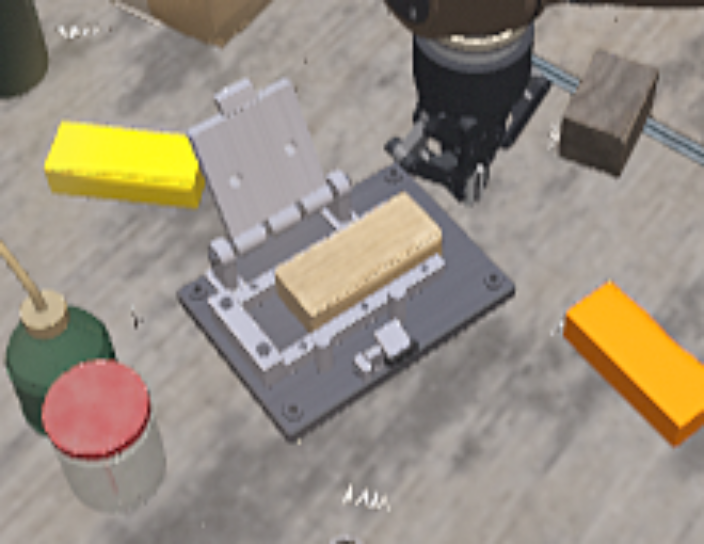

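Call:
{"fn": "drive_tool", "kwargs": {"series": [{"linear": [0.001, 0.01, -0.002], "dr": [0, 0, 0], "grip": 0}, {"linear": [0.003, 0.02, -0.002], "dr": [0, 0, 0], "grip": 0}, {"linear": [0.005, 0.026, -0.002], "dr": [0, 0, 0], "grip": 0}, {"linear": [0.0065, 0.032, -0.002], "dr": [0, 0, 0], "grip": 0}, {"linear": [0.008, 0.038, -0.002], "dr": [0, 0, 0], "grip": 0}, {"linear": [0.01, 0.044, -0.002], "dr": [0, 0, 0], "grip": 0}, {"linear": [0.01, 0.044, -0.002], "dr": [0, 0, 0], "grip": 0}]}}

```text
time: 4.95
tool_pos: [0.5478, 0.004, 0.0272]
tool_rot: [-3.141, 0.0, -0.268]
force: [-0.0, -0.2, -0.7]
grip_width: -0.001
```

```bash
python3 -c "
from h import *
im,D=r.read_camera('scene');save(cv2.resize(im[160:330,140:360],None,fx=3.2,fy=3.2),'s3.png');st()"
```

```text
t 5.0 tcp [0.5477 0.0038 0.0271] jig [ -0.7 -78.4] rot [-3.141  0.    -0.268] F [0.2 0.3 0.1] Fjig [0.1 0.4]
```

View pics/s3.png

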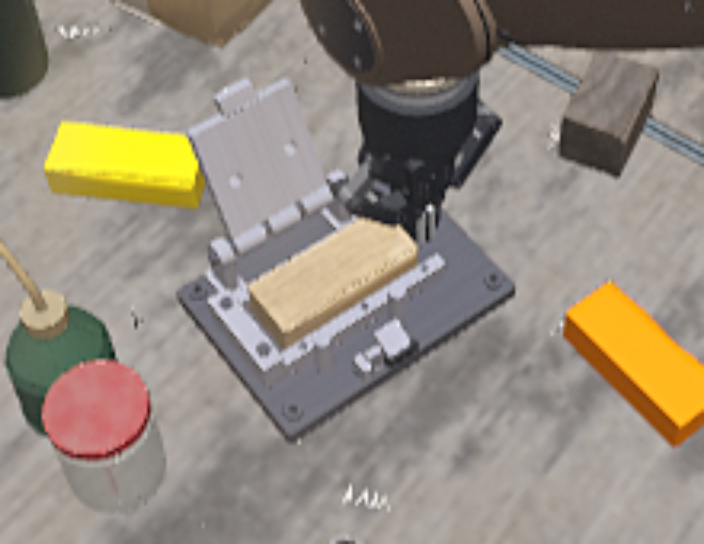

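Call:
{"fn": "drive_tool", "kwargs": {"series": [{"linear": [0.0008, 0.003, 0], "dr": [0, 0, 0], "grip": 0}, {"linear": [0.0013, 0.005, 0], "dr": [0, 0, 0], "grip": 0}, {"linear": [0.0018, 0.007, 0], "dr": [0, 0, 0], "grip": 0}, {"linear": [0.0018, 0.007, 0], "dr": [0, 0, 0], "grip": 0}]}}

```text
time: 5.5
tool_pos: [0.5496, 0.0107, 0.0273]
tool_rot: [-3.141, -0.0, -0.268]
force: [0.5, 0.9, 0.4]
grip_width: 0.002
```

Call:
{"fn": "drive_tool", "kwargs": {"series": [{"linear": [0.0005, 0.002, 0], "dr": [0, 0, 0], "grip": 0}, {"linear": [0.0005, 0.002, 0], "dr": [0, 0, 0], "grip": 0}]}}

```text
time: 5.75
tool_pos: [0.5502, 0.0126, 0.0274]
tool_rot: [-3.141, -0.0, -0.268]
force: [0.6, 0.7, -0.3]
grip_width: -0.002
```

Call:
{"fn": "drive_tool", "kwargs": {"series": [{"linear": [0.0005, 0.002, 0], "dr": [0, 0, 0], "grip": 0}, {"linear": [0.0005, 0.002, 0], "dr": [0, 0, 0], "grip": 0}]}}

```text
time: 6.0
tool_pos: [0.5504, 0.0133, 0.0274]
tool_rot: [3.139, 0.0, -0.267]
force: [-1.7, -4.8, 1.1]
grip_width: -0.0
```

```bash
python3 -c "
from h import *
im,D=r.read_camera('scene');save(cv2.resize(im[160:330,140:360],None,fx=3.2,fy=3.2),'s4.png');st()"
```

```text
t 6.05 tcp [0.5504 0.0133 0.0274] jig [ -0.6 -68.6] rot [ 3.139  0.    -0.267] F [-1.4 -4.9  0.4] Fjig [-0.  -5.1]
```

View pics/s4.png

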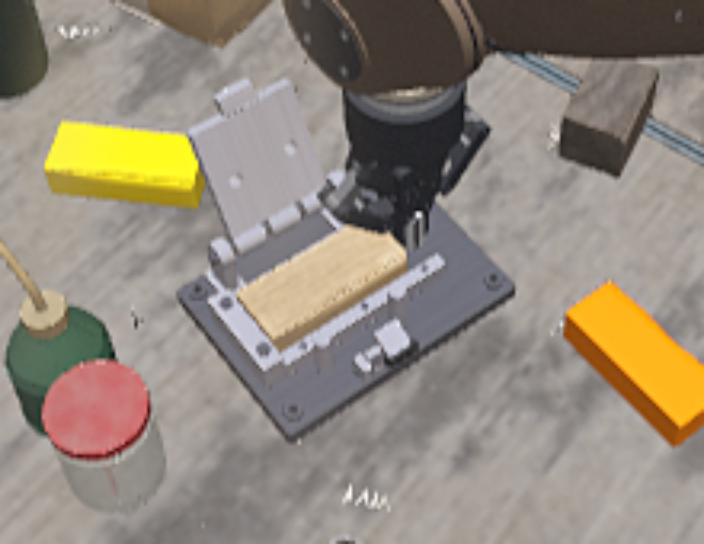

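Call:
{"fn": "drive_tool", "kwargs": {"series": [{"linear": [0.0005, 0.002, 0], "dr": [0, 0, 0], "grip": 0}, {"linear": [0.0005, 0.002, 0], "dr": [0, 0, 0], "grip": 0}, {"linear": [0.0005, 0.002, 0], "dr": [0, 0, 0], "grip": 0}]}}

```text
time: 6.42
tool_pos: [0.5505, 0.0133, 0.0274]
tool_rot: [3.135, 0.001, -0.266]
force: [-3.5, -11.7, 2.2]
grip_width: 0.002
```

Call:
{"fn": "drive_tool", "kwargs": {"series": [{"linear": [-0.001, -0.004, 0], "dr": [0, 0, 0], "grip": 0}, {"linear": [-0.008, -0.03, 0], "dr": [0, 0, 0], "grip": 0}, {"linear": [-0.011, -0.04, 0.04], "dr": [0, 0, 0], "grip": 0}, {"linear": [-0.011, -0.04, 0.1], "dr": [0, 0, 0], "grip": 0}, {"linear": [-0.011, -0.04, 0.16], "dr": [0, 0, 0], "grip": 0}, {"linear": [-0.011, -0.04, 0.22], "dr": [0, 0, 0], "grip": 0}, {"linear": [-0.011, -0.04, 0.25], "dr": [0, 0, 0], "grip": 0}, {"linear": [-0.011, -0.04, 0.25], "dr": [0, 0, 0], "grip": 0}, {"linear": [-0.011, -0.04, 0.25], "dr": [0, 0, 0], "grip": 0}]}}

```text
time: 7.55
tool_pos: [0.5394, -0.0231, 0.2756]
tool_rot: [-3.141, 0.003, -0.268]
force: [0.1, 0.0, -0.7]
grip_width: 0.003
```

Run:
```python
from h import *
im,D=r.read_camera('wrist');st()
save(im,'w3.png');W=cloud('wrist',D);q=W.copy();q[...,:2]=(W[...,:2]-OJ)@RJ;q=q.reshape(-1,3)*1000
def rep(n,s):print(n,len(s),np.round(np.percentile(s,[1,50,99],axis=0),1).tolist())
rep('block',q[(q[:,2]>45)&(q[:,2]<53)&(abs(q[:,0])<28)&(q[:,1]<65)&(q[:,1]>-120)])
rep('stop',q[(q[:,2]>38)&(q[:,2]<44.5)&(abs(q[:,0])<30)&(q[:,1]>45)&(q[:,1]<80)])
rep('leaf',q[(q[:,0]>50)&(q[:,0]<120)&(q[:,2]>75)&(abs(q[:,1])<50)])
```

```text
t 7.6 tcp [ 0.5391 -0.0231  0.2748] jig [  -1.9 -106.6] rot [-3.141  0.004 -0.268] F [-0.8  0.6 -0.2] Fjig [-0.9  0.4]
block 3628 [[-21.3, -54.0, 45.5], [2.5, 1.6, 48.4], [22.8, 62.4, 50.2]]
stop 535 [[-29.3, 50.8, 39.1], [1.4, 62.6, 42.2], [29.9, 70.5, 44.2]]
leaf 4383 [[54.0, -38.0, 76.7], [77.3, -2.4, 126.7], [96.0, 37.2, 151.9]]
```

View pics/w3.png

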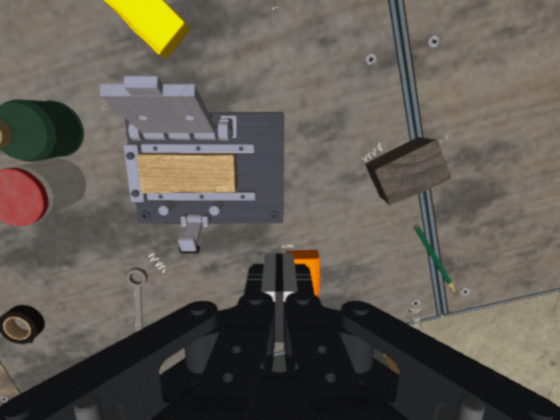

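Call:
{"fn": "drive_tool", "kwargs": {"series": [{"linear": [0.04, 0.017, 0], "dr": [0, 0, 0], "grip": 0}, {"linear": [0.08, 0.034, 0], "dr": [0, 0, 0], "grip": 0}, {"linear": [0.12, 0.051, 0], "dr": [0, 0, 0], "grip": 0}, {"linear": [0.156, 0.068, 0], "dr": [0, 0, 0], "grip": 0}, {"linear": [0.156, 0.068, 0], "dr": [0, 0, 0], "grip": 0}, {"linear": [0.156, 0.068, -0.04], "dr": [0, 0, 0], "grip": 0}, {"linear": [0.156, 0.068, -0.08], "dr": [0, 0, 0], "grip": 0}, {"linear": [0.156, 0.068, -0.12], "dr": [0, 0, 0], "grip": 0}, {"linear": [0.156, 0.068, -0.144], "dr": [0, 0, 0], "grip": 0}, {"linear": [0.156, 0.068, -0.144], "dr": [0, 0, 0], "grip": 0}, {"linear": [0.156, 0.068, -0.144], "dr": [0, 0, 0], "grip": 0}]}}

```text
time: 8.98
tool_pos: [0.6961, 0.0442, 0.1341]
tool_rot: [-3.141, -0.001, -0.268]
force: [0.2, 0.1, 0.6]
grip_width: -0.001
```

```bash
python3 -c "
from h import *
im,D=r.read_camera('scene');save(cv2.resize(im[100:330,120:340],None,fx=2.6,fy=2.6),'s5.png');st()"
```

```text
t 9.03 tcp [0.6967 0.0443 0.135 ] jig [132.1   0.3] rot [-3.141e+00 -2.000e-03 -2.680e-01] F [0.1 0.2 0.1] Fjig [0.  0.2]
```

View pics/s5.png

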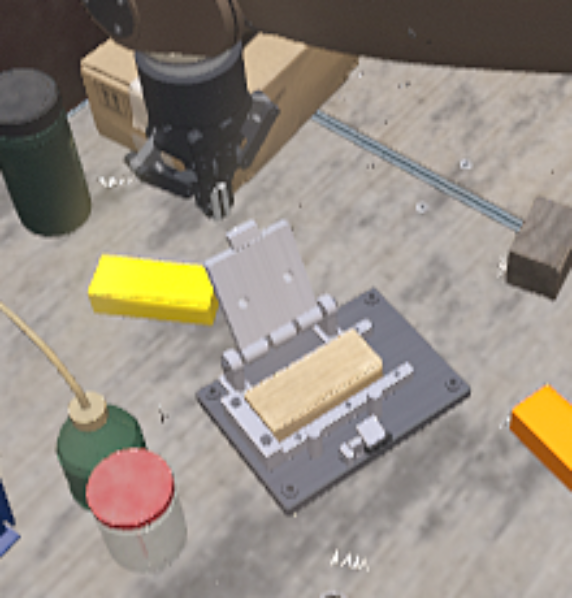

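Call:
{"fn": "drive_tool", "kwargs": {"series": [{"linear": [-0.0096, 0.0027, -0.003], "dr": [0, 0, 0], "grip": 0}, {"linear": [-0.0193, 0.0053, -0.005], "dr": [0, 0, 0], "grip": 0}, {"linear": [-0.0241, 0.0067, -0.005], "dr": [0, 0, 0], "grip": 0}, {"linear": [-0.029, 0.008, -0.005], "dr": [0, 0, 0], "grip": 0}, {"linear": [-0.0337, 0.0093, -0.005], "dr": [0, 0, 0], "grip": 0}, {"linear": [-0.0386, 0.0107, -0.005], "dr": [0, 0, 0], "grip": 0}, {"linear": [-0.0434, 0.012, -0.005], "dr": [0, 0, 0], "grip": 0}, {"linear": [-0.0482, 0.0133, -0.005], "dr": [0, 0, 0], "grip": 0}, {"linear": [-0.053, 0.0147, -0.005], "dr": [0, 0, 0], "grip": 0}, {"linear": [-0.0578, 0.016, -0.005], "dr": [0, 0, 0], "grip": 0}, {"linear": [-0.0627, 0.0173, -0.005], "dr": [0, 0, 0], "grip": 0}, {"linear": [-0.0675, 0.0186, -0.005], "dr": [0, 0, 0], "grip": 0}]}}

```text
time: 10.52
tool_pos: [0.6283, 0.0632, 0.1283]
tool_rot: [-3.142, -0.0, -0.268]
force: [0.6, -0.5, 0.4]
grip_width: -0.002
```

```bash
python3 -c "
from h import *
im,D=r.read_camera('scene');save(cv2.resize(im[100:330,120:340],None,fx=2.6,fy=2.6),'s6.png');st()"
```

```text
t 10.57 tcp [0.6277 0.0634 0.1282] jig [60.5  0.4] rot [ 3.142e+00  1.000e-03 -2.680e-01] F [ 0.2 -0.   0.7] Fjig [0.2 0. ]
```

View pics/s6.png

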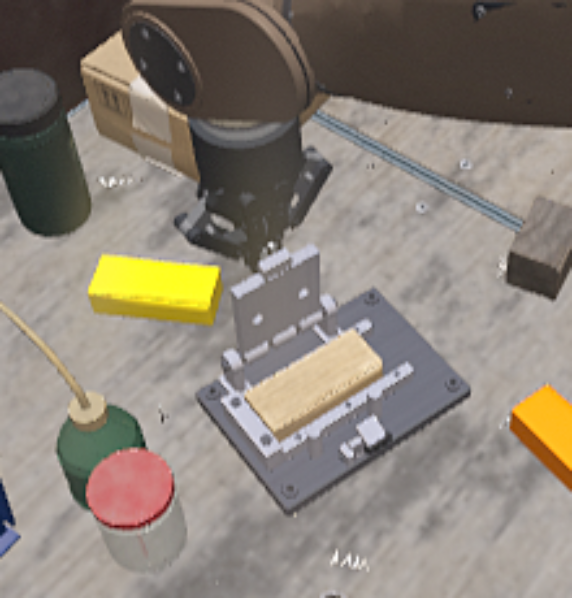

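Call:
{"fn": "drive_tool", "kwargs": {"series": [{"linear": [-0.0048, 0.0013, 0], "dr": [0, 0, 0], "grip": 0}, {"linear": [-0.0096, 0.0027, 0], "dr": [0, 0, 0], "grip": 0}, {"linear": [-0.0145, 0.004, 0], "dr": [0, 0, 0], "grip": 0}, {"linear": [-0.0193, 0.0053, 0], "dr": [0, 0, 0], "grip": 0}, {"linear": [-0.0241, 0.0067, 0], "dr": [0, 0, 0], "grip": 0}, {"linear": [-0.029, 0.008, 0], "dr": [0, 0, 0], "grip": 0}, {"linear": [-0.0337, 0.0093, 0], "dr": [0, 0, 0], "grip": 0}, {"linear": [-0.0357, 0.0099, 0], "dr": [0, 0, 0], "grip": 0}, {"linear": [-0.0357, 0.0099, 0.005], "dr": [0, 0, 0], "grip": 0}, {"linear": [-0.0357, 0.0099, 0.06], "dr": [0, 0, 0], "grip": 0}, {"linear": [-0.0357, 0.0099, 0.12], "dr": [0, 0, 0], "grip": 0}, {"linear": [-0.0357, 0.0099, 0.15], "dr": [0, 0, 0], "grip": 0}]}}

```text
time: 12.08
tool_pos: [0.5945, 0.0729, 0.2836]
tool_rot: [-3.14, -0.007, -0.268]
force: [0.9, -0.1, -0.4]
grip_width: -0.002
```

Call:
{"fn": "drive_tool", "kwargs": {"series": [{"linear": [-0.034, -0.02, 0.01], "dr": [0, 0, 0], "grip": 0}, {"linear": [-0.068, -0.04, 0.01], "dr": [0, 0, 0], "grip": 0}, {"linear": [-0.102, -0.06, 0.01], "dr": [0, 0, 0], "grip": 0}, {"linear": [-0.125, -0.08, 0.01], "dr": [0, 0, 0], "grip": 0}, {"linear": [-0.125, -0.08, 0.01], "dr": [0, 0, 0], "grip": 0}, {"linear": [-0.125, -0.08, 0.01], "dr": [0, 0, 0], "grip": 0}, {"linear": [-0.125, -0.08, 0.01], "dr": [0, 0, 0], "grip": 0}, {"linear": [-0.125, -0.08, 0.01], "dr": [0, 0, 0], "grip": 0}, {"linear": [-0.125, -0.08, 0.01], "dr": [0, 0, 0], "grip": 0}]}}

```text
time: 13.2
tool_pos: [0.4681, -0.0067, 0.2881]
tool_rot: [-3.142, 0.0, -0.268]
force: [-0.6, -0.8, 0.4]
grip_width: -0.004
```

Run:
```python
from h import *
im,D=r.read_camera('wrist');st();save(im,'w4.png');W=cloud('wrist',D)
im,D2=r.read_camera('scene');save(cv2.resize(im[100:330,120:340],None,fx=2.6,fy=2.6),'s7.png');S=cloud('scene',D2)
def rep(n,s):print(n,len(s),np.round(np.percentile(s,[1,50,99],axis=0),1).tolist())
for n,C in (('W',W),('S',S)):
    q=C.copy();q[...,:2]=(C[...,:2]-OJ)@RJ;q=q.reshape(-1,3)*1000
    rep(n+'plate',q[(q[:,2]>53)&(q[:,2]<68)&(q[:,0]<55)&(q[:,0]>-60)&(abs(q[:,1])<45)])
    rep(n+'latch',q[(q[:,0]<-66)&(q[:,0]>-110)&(q[:,2]>45)&(q[:,2]<90)&(abs(q[:,1])<30)])
    f=q[(q[:,2]>53)&(q[:,2]<68)&(q[:,0]<40)&(q[:,0]>-35)&(abs(q[:,1])<36)];print(np.polyfit(f[:,0],f[:,2],1))
print([(np.round(a['pixel'],1).tolist(),round(a['score'],2)) for a in r.pinpoint('latch_pad','scene')[:2]])
```

```text
t 13.25 tcp [ 0.4681 -0.0068  0.2882] jig [ -74.7 -109.8] rot [-3.142  0.    -0.268] F [-0.3 -0.1 -0.2] Fjig [-0.3 -0.2]
Wplate 7088 [[-50.2, -38.3, 55.8], [9.7, -0.5, 61.7], [54.2, 42.0, 66.5]]
Wlatch 429 [[-90.4, -11.2, 45.7], [-77.0, -2.3, 67.9], [-67.1, 10.3, 74.1]]
[-1.12723148e-05  6.17399540e+01]
Splate 1550 [[-54.1, -42.5, 54.0], [2.1, 1.1, 60.1], [53.1, 38.5, 65.6]]
Slatch 127 [[-91.5, -10.7, 49.0], [-81.6, 1.0, 65.9], [-69.8, 10.7, 72.3]]
[-1.52431631e-04  6.02451196e+01]
[([267.1, 272.5], 0.74)]
```

View pics/s7.png

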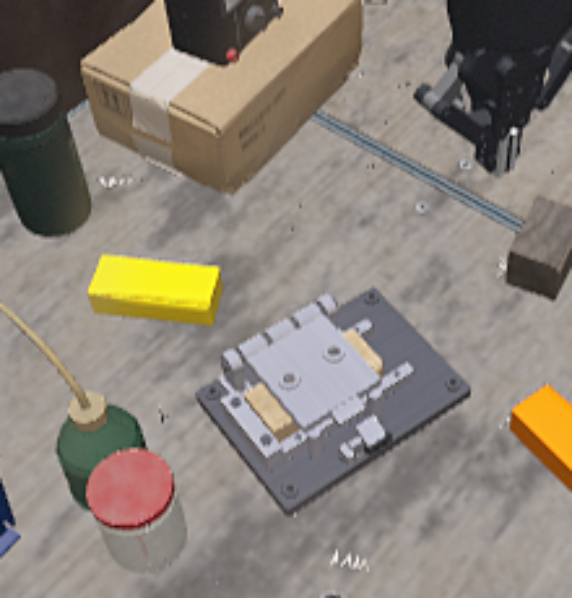

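View pics/w4.png

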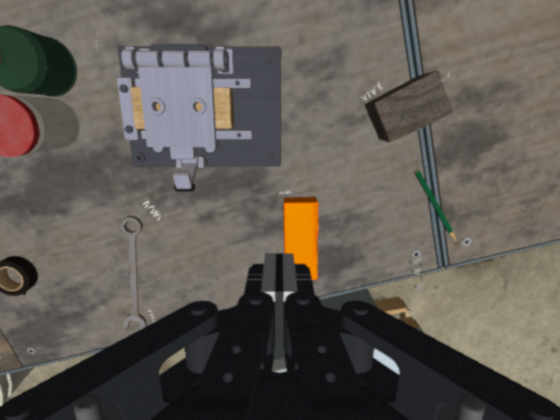

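Call:
{"fn": "drive_tool", "kwargs": {"series": [{"linear": [-0.006, 0.055, 0], "dr": [0, 0, 0], "grip": 0}, {"linear": [-0.0125, 0.11, 0], "dr": [0, 0, 0], "grip": 0}, {"linear": [-0.0125, 0.1175, -0.02], "dr": [0, 0, 0], "grip": 0}, {"linear": [-0.0125, 0.1175, -0.075], "dr": [0, 0, 0], "grip": 0}, {"linear": [-0.0125, 0.1175, -0.13], "dr": [0, 0, 0], "grip": 0}, {"linear": [-0.0125, 0.1175, -0.185], "dr": [0, 0, 0], "grip": 0}, {"linear": [-0.0125, 0.1175, -0.22], "dr": [0, 0, 0], "grip": 0}, {"linear": [-0.0125, 0.1175, -0.23], "dr": [0, 0, 0], "grip": 0}, {"linear": [-0.0125, 0.1175, -0.23], "dr": [0, 0, 0], "grip": 0}, {"linear": [-0.0125, 0.1175, -0.23], "dr": [0, 0, 0], "grip": 0}]}}

```text
time: 14.6
tool_pos: [0.4572, 0.1105, 0.0603]
tool_rot: [-3.14, -0.004, -0.268]
force: [-0.0, 0.8, -0.4]
grip_width: -0.002
```

```bash
python3 -c "
from h import *
im,D=r.read_camera('scene');save(cv2.resize(im[160:350,150:350],None,fx=3,fy=3),'s8.png');st()"
```

```text
t 14.65 tcp [0.4571 0.1106 0.0603] jig [-116.5    0.3] rot [-3.14  -0.004 -0.268] F [ 0.1 -0.2  0.1] Fjig [ 0.2 -0.2]
```

View pics/s8.png

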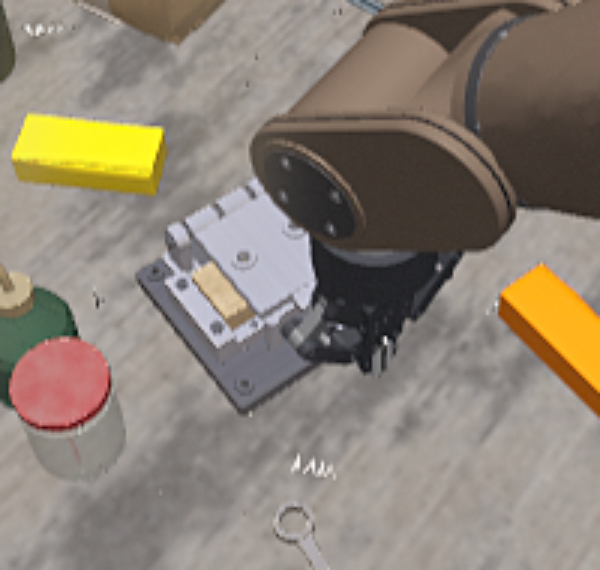

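Call:
{"fn": "drive_tool", "kwargs": {"series": [{"linear": [0.0058, -0.0016, -0.001], "dr": [0, 0, 0], "grip": 0}, {"linear": [0.0106, -0.0029, -0.001], "dr": [0, 0, 0], "grip": 0}, {"linear": [0.0145, -0.004, -0.001], "dr": [0, 0, 0], "grip": 0}, {"linear": [0.0183, -0.0051, -0.001], "dr": [0, 0, 0], "grip": 0}, {"linear": [0.0222, -0.0061, -0.001], "dr": [0, 0, 0], "grip": 0}, {"linear": [0.026, -0.0072, -0.001], "dr": [0, 0, 0], "grip": 0}, {"linear": [0.026, -0.0072, -0.001], "dr": [0, 0, 0], "grip": 0}]}}

```text
time: 15.52
tool_pos: [0.4822, 0.1031, 0.0574]
tool_rot: [-3.141, -0.002, -0.268]
force: [0.2, 0.3, -0.7]
grip_width: -0.002
```

Call:
{"fn": "drive_tool", "kwargs": {"series": [{"linear": [0.0029, -0.0008, 0], "dr": [0, 0, 0], "grip": 0}, {"linear": [0.0029, -0.0008, 0], "dr": [0, 0, 0], "grip": 0}]}}

```text
time: 15.78
tool_pos: [0.4847, 0.1024, 0.0574]
tool_rot: [-3.142, -0.001, -0.268]
force: [-0.4, 0.7, 0.4]
grip_width: -0.002
```

Call:
{"fn": "drive_tool", "kwargs": {"series": [{"linear": [0.0019, -0.0005, 0], "dr": [0, 0, 0], "grip": 0}, {"linear": [0.0019, -0.0005, 0], "dr": [0, 0, 0], "grip": 0}]}}

```text
time: 16.02
tool_pos: [0.4864, 0.1019, 0.0574]
tool_rot: [-3.142, -0.0, -0.268]
force: [-0.2, -0.0, 0.5]
grip_width: 0.001
```

```bash
python3 -c "
from h import *
st();im,D=r.read_camera('top');save(cv2.resize(im[150:290,150:330],None,fx=4,fy=4),'t9.png');st()"
```

```text
t 16.02 tcp [0.4864 0.1019 0.0574] jig [-85.9  -0.2] rot [-3.142 -0.    -0.268] F [-0.2 -0.   0.5] Fjig [-0.2 -0.1]
t 16.07 tcp [0.4864 0.102  0.0574] jig [-86.   -0.2] rot [-3.142 -0.    -0.268] F [-1.3 -0.2 -0. ] Fjig [-1.2 -0.5]
```

View pics/t9.png

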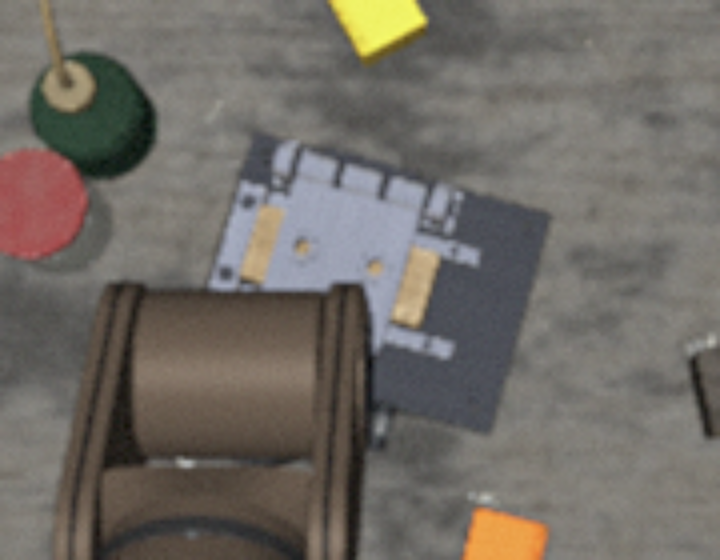

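Continue in 2 mm steps until the stop is felt.

Call:
{"fn": "drive_tool", "kwargs": {"series": [{"linear": [0.0019, -0.0005, 0], "dr": [0, 0, 0], "grip": 0}, {"linear": [0.0019, -0.0005, 0], "dr": [0, 0, 0], "grip": 0}]}}

```text
time: 16.32
tool_pos: [0.4883, 0.1015, 0.0574]
tool_rot: [-3.142, -0.0, -0.268]
force: [-1.2, 0.1, 1.1]
grip_width: -0.001
```

Call:
{"fn": "drive_tool", "kwargs": {"series": [{"linear": [0.0019, -0.0005, 0], "dr": [0, 0, 0], "grip": 0}, {"linear": [0.0019, -0.0005, 0], "dr": [0, 0, 0], "grip": 0}]}}

```text
time: 16.58
tool_pos: [0.49, 0.101, 0.0573]
tool_rot: [3.142, 0.0, -0.268]
force: [-1.7, 1.4, 0.8]
grip_width: -0.002
```

Call:
{"fn": "drive_tool", "kwargs": {"series": [{"linear": [0.0019, -0.0005, 0], "dr": [0, 0, 0], "grip": 0}, {"linear": [0.0019, -0.0005, 0], "dr": [0, 0, 0], "grip": 0}]}}

```text
time: 16.82
tool_pos: [0.49, 0.101, 0.057]
tool_rot: [3.141, 0.006, -0.268]
force: [-6.9, 3.0, 5.2]
grip_width: -0.001
```

Call:
{"fn": "drive_tool", "kwargs": {"series": [{"linear": [0.0019, -0.0005, 0], "dr": [0, 0, 0], "grip": 0}, {"linear": [0.0019, -0.0005, 0], "dr": [0, 0, 0], "grip": 0}]}}

```text
time: 17.08
tool_pos: [0.4901, 0.1009, 0.0568]
tool_rot: [3.14, 0.011, -0.268]
force: [-11.0, 3.3, 9.6]
grip_width: -0.001
```

Call:
{"fn": "drive_tool", "kwargs": {"series": [{"linear": [-0.004, 0.001, 0], "dr": [0, 0, 0], "grip": 0}, {"linear": [-0.015, 0.004, 0], "dr": [0, 0, 0], "grip": 0}, {"linear": [-0.034, 0.009, 0], "dr": [0, 0, 0], "grip": 0}, {"linear": [-0.038, 0.009, 0.03], "dr": [0, 0, 0], "grip": 0}, {"linear": [-0.038, 0.009, 0.09], "dr": [0, 0, 0], "grip": 0}, {"linear": [-0.038, 0.009, 0.15], "dr": [0, 0, 0], "grip": 0}, {"linear": [-0.038, 0.009, 0.21], "dr": [0, 0, 0], "grip": 0}, {"linear": [-0.038, 0.009, 0.23], "dr": [0, 0, 0], "grip": 0}, {"linear": [-0.025, -0.05, 0.23], "dr": [0, 0, 0], "grip": 0}, {"linear": [-0.023, -0.11, 0.23], "dr": [0, 0, 0], "grip": 0}, {"linear": [-0.023, -0.13, 0.23], "dr": [0, 0, 0], "grip": 0}, {"linear": [-0.023, -0.13, 0.23], "dr": [0, 0, 0], "grip": 0}]}}

```text
time: 18.58
tool_pos: [0.4707, -0.0312, 0.2872]
tool_rot: [-3.142, -0.001, -0.271]
force: [0.0, 0.4, 0.1]
grip_width: -0.0
```

Run:
```python
from h import *
r.read_camera('wrist');im,D=r.read_camera('wrist');st();save(cv2.resize(im[20:240,60:340],None,fx=2.7,fy=2.7),'w10.png');W=cloud('wrist',D)
im,D2=r.read_camera('scene');save(cv2.resize(im[160:350,130:350],None,fx=3,fy=3),'s10.png');S=cloud('scene',D2)
def rep(n,s):print(n,len(s),np.round(np.percentile(s,[1,50,99],axis=0),1).tolist())
for n,C in (('W',W),('S',S)):
    q=C.copy();q[...,:2]=(C[...,:2]-OJ)@RJ;q=q.reshape(-1,3)*1000
    rep(n+'plate',q[(q[:,2]>53)&(q[:,2]<68)&(q[:,0]<55)&(q[:,0]>-60)&(abs(q[:,1])<45)])
    rep(n+'latch',q[(q[:,0]<-45)&(q[:,0]>-110)&(q[:,2]>66)&(q[:,2]<90)&(abs(q[:,1])<30)])
    f=q[(q[:,2]>53)&(q[:,2]<68)&(q[:,0]<40)&(q[:,0]>-35)&(abs(q[:,1])<36)];print(np.polyfit(f[:,0],f[:,2],1))
    rep('blk',q[(q[:,2]>44)&(q[:,2]<52)&(abs(q[:,0])<20)&(q[:,1]<50)&(q[:,1]>-100)])
```

```text
t 18.68 tcp [ 0.4707 -0.0296  0.2872] jig [ -66.1 -131.2] rot [-3.141 -0.    -0.268] F [-0.2 -0.1 -0.3] Fjig [-0.1 -0.2]
Wplate 6974 [[-47.1, -38.1, 55.0], [10.3, -0.3, 61.7], [54.4, 42.8, 66.5]]
Wlatch 404 [[-70.1, -10.6, 66.8], [-58.8, -0.6, 72.1], [-47.1, 10.7, 74.1]]
[-2.04938883e-05  6.17403826e+01]
blk 846 [[-19.3, -54.1, 44.7], [1.7, -42.0, 49.1], [19.9, 49.8, 51.2]]
Splate 1494 [[-51.8, -41.9, 54.1], [4.2, 1.7, 60.2], [53.8, 39.5, 65.9]]
Slatch 109 [[-73.2, -11.4, 66.3], [-62.8, 0.1, 70.1], [-48.2, 10.7, 73.4]]
[-3.65527907e-03  6.01613335e+01]
blk 189 [[-19.7, -55.2, 44.6], [0.3, 38.2, 47.6], [19.0, 49.7, 50.8]]
```

View pics/s10.png

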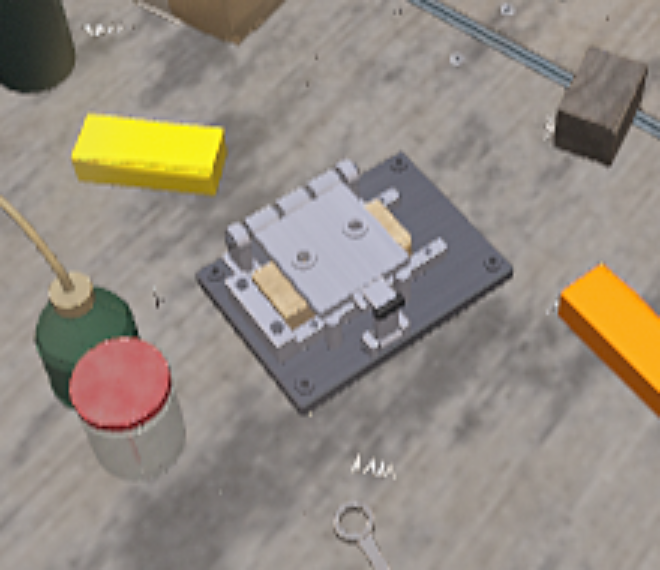

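View pics/w10.png

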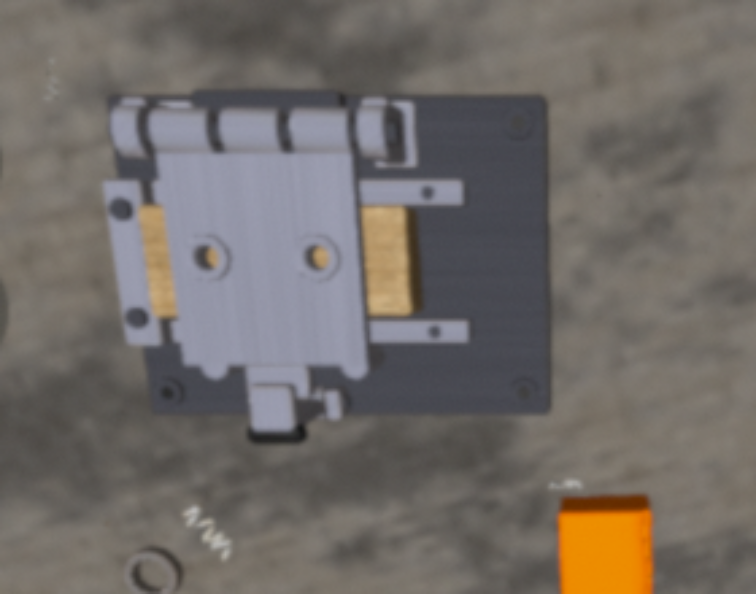

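```bash
python3 -c "
from h import *
st();print(r.finish_job())"
```

```text
t 18.73 tcp [ 0.4707 -0.0293  0.2873] jig [ -66.1 -130.8] rot [-3.141 -0.    -0.268] F [-0.3  0.7 -0.3] Fjig [-0.4  0.6]
the job is handed in; nothing more can be done
None
```

The jig is ready for drilling. I did all three steps in order, using only pushes with the closed fingertips, and handed the job in at 18.7 s of the 48 s allowed.

- **Block:** I pushed it about 28 mm until it met the end stop, with about 12 N against the fingertips. The last depth check put its rear end at jig y ≈ -54 to -55 mm (home is -55), and no gap to the stop shows in the picture.
- **Bush plate:** I pushed it past upright from behind and it fell shut. Its top is level at about 60–62 mm, and it stayed that way.
- **Latch:** I pushed it upright until it met its stop, with about 11 N against the fingertips. Its outer face measured -70 to -73 mm (-71.5 when upright), and the pictures show the hook over the tongue.

The jar, the oil can and the offcut look unmoved. The arm finished about 0.29 m up, feeling no force. No check failed; the cameras disagreed with each other by 1–3 mm, so the force at each stop was the deciding evidence for the block and the latch.

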